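# Slide the melting pan to the checking place and hold the contact probe on it

## Task

Slide the small lidded pan along the steel rack, without lifting it, from the single ring until it stands centred in the double ring. Then take the contact probe out of its holder and hold its sprung tip on the middle of the round pad on the pan's lid, square to the tilted face of the pad, pressing lightly so that the tip is pushed about half-way in. Finish while still holding it there with nothing let go, and leave the pan in the double ring and the loose chocolates beside the holder undisturbed.

Things in the scene. Friction and masses are not known exactly. Their poses are not given: they have to be found in the camera images.
- rack: fixed low steel rack, top plate 150 mm (x) by 330 mm (y), its top 50 mm above the table; stands over the spread chocolates. Origin on the table under its centre; y runs along its length.
- mark_single: single dark ring, 126 mm across, flat on the rack top, 85 mm from the rack's middle towards one end: where the pan starts. Origin at its centre on the rack top.
- mark_double: double dark ring (two rings one inside the other, outer 142 mm across), flat on the rack top, 85 mm from the rack's middle towards the other end: where the pan must go. Origin at its centre on the rack top.
- pan: loose steel pan with a fixed lid, about 0.6 kg, 108 mm across (lid 114 mm) and 86 mm high with its black lid knob. Origin at the centre of its underside, z up; its handle sticks out along its -x and stays within about 0.4 rad of pointing at the robot's side (world -x).
- pan_handle (a point): middle of the pan's straight black handle: bar 80 mm long (along the pan's x), 16 mm wide, 13 mm high; this point is 124 mm from the pan's centre and 36 mm above its underside.
- pad_spot (a point): the marked spot: centre of the face of the round steel pad, 24 mm across with a thin ring drawn on it, on the lid between knob and handle; 38 mm from the pan's axis towards the handle and 63 mm above the pan's underside. Its z axis is the face's outward normal, tilted 20 degrees (0.349 rad) from vertical towards the handle. Fixed to the pan.
- holder: fixed probe holder: foot 76x70 mm, a column on its +x side and a horizontal bored arm whose top is 85 mm above the table; 24 mm bore over its origin. Origin on the table under the bore.
- probe_grip (a point): centre of the probe's square grey handle, 24x24 mm, 80 mm long (faces along its x and y); z points from tip to handle top. At the start the probe hangs upright in the holder by a 34 mm collar (6 mm thick) resting on the holder's arm, its handle above; this point is 46 mm above the arm's top. Below the collar is a 9 mm stem. Lift it straight up at least 85 mm to clear the holder. Mass about 0.1 kg.
- probe_tip (a point): centre of the flat brass tip, 12 mm across, at the lower end of the probe: on the probe's axis, 118 mm from probe_grip when the tip is out. It slides into the stem as it is pressed.
- plunger (a joint): how far the probe's sprung tip is pushed in, in m: 0 = out, 0.010 = fully in. Spring of 350 N/m without preload, so half-way takes about 1.8 N.
- cup_a: Bystander: chocolate in a pleated brown paper cup, 38x40x27 mm, beside the probe holder on its side towards the robot; loose, leave alone. Origin under its centre.
- cup_b: Bystander: chocolate in a pleated brown paper cup, 45x38x27 mm, beside the probe holder on its far side; loose, leave alone. Origin under its centre.

How it is judged:
By the outcome, as a careful person would: the job done as asked, in the order asked, and still so for the second after the job is handed in, while the arm keeps its last pose, push and grip.
It also fails if it takes over 64 s, if anything falls off the work surface, if the arm or the gripper's body presses on something with over 40 N, if the wrist force passes 120 N, or if a joint passes its speed limit or range.

## Robot

A 6-joint arm with a two-finger parallel gripper is mounted at the origin on the work surface; the furniture and walls round the work are solid. World frame = base frame: x ahead of the robot, y to its left, z up, the work surface at z = 0. Lengths are in m, angles in rad, forces in N, time in s.
With the tool pointing down it reaches from about 0.375 to 0.9 m from the base axis. Payload 3.1 kg.
Tool frame: the origin (TCP) lies at the very end of the fingers, on their centre line; the grasp point (between the pads) lies 19 mm behind it (manip.tcp_to_grasp is the distance from the TCP to the grasp point, in m); z points along the fingers, y is the line along which they close (so a half turn about z gives the same grasp; the last joint's range is limited). The gripper opens to 85 mm and grips with 20 to 120 N. Pads are 22 mm wide; open, the fingers measure 114 mm over their backs; the gripper's body (76 mm by 85 mm) begins 54 mm behind the grasp point. The pads swing forward as they close: fully open they stand 13 mm farther back than shut.
Start: joints at [-0.178, 0.527, 1.433, -0, 1.181, -0.178], TCP at [0.625, 0, 0.231] pointing down, gripper open.
Joint ranges: [-3.08, 3.08], [-0.75, 2.2], [0.22, 2.44], [-1.43, 4.57], [0, 2.65], [-2.85, 2.85]. Speed limits (rad/s): [2.79, 2.79, 3.14, 3.14, 3.14, 3.14].

## Interface

Orientations are given as a unit quaternion [x, y, z, w].
In Python, from station import manip gives the robot as it stands. The module is installed in compiled form; this text tells all that it offers.
- The arm moves only by the tool step_arm, never from a script. Its argument "commands" is one flat list of numbers, 6 for each row, row after row: the shift along the tool's x, y, z in m, then the turn, a rotation vector about the tool's x, y, z in degrees. A call has exactly 10 rows; each row is the pose to reach, as a shift and turn from the pose commanded when the call began, along the tool's axes at that moment; what a row does not reach only later rows make up. A row lasts 1/10 s, in which the tool goes at most 50 mm and 8.59 degrees, less where a joint would pass 70% of its speed; a pose out of reach is approached as far as the arm can. A call with a gripper value outside its range is refused whole. "jaw" is the opening in per cent of the stroke, from 0 (shut) to 100 (fully open), set as the call begins (left out, the last holds). The fingers move at their own pace and stop on an object; "grip_force" is the grip in N (left out, the last holds). Time passes only in rows, so rows that repeat a pose let the fingers close, or fill a call up. It gives the time, the measured TCP pose, the force, the opening and the grip force at its end, in the units of the state.
- manip.sense(): the state, without advancing time (a new reading comes with each control period).
- manip.snapshot(name): name is "scene" or "side" or "wrist"; returns a dict with "pixels" (384x512x3 uint8, blue, green, red), "fx", "fy", "cx", "cy" (pixels), "R" (3x3) and "t" (3): a world point X has camera coordinates R X + t; the wrist camera has in their place "mount" (4x4, takes a point from camera to tool coordinates, whose origin is the TCP and whose axes are the flange's). Camera axes: x right, y down, z forward; pixel columns grow to the right and rows downward; lengths in m; the calibration is good to about 2 mm. A picture is of the moment at which its call begins: read the wrist's pose just before it. There is no depth.
- manip.sign_off(): hands the job in; it is judged then, once.
The state is a dict: "t": time; "q": joint angles; "qd": joint speeds; "tau": joint torques, N m; "tcp_pos": TCP position; "tool_rot": TCP orientation; "force": force on the tool from outside, world axes, zero at the start; "ft_torque": the same for the moment, N m; "finger_gap": opening from 0.0 (shut) to 1.0 (fully open); "gripper_force": force on a finger pad.
Only numpy, scipy, OpenCV 4.12 (cv2) and the standard library are available. Lean on these libraries where they do the work, as an engineer would, in place of code of your own. Each camera call takes 0.05 s, during which the arm holds its last target. There are 200 camera calls.

## Working session

There is one attempt and no reset: what is moved stays moved. The work goes in short steps, Python scripts to look and compute and a tool call to move; the robot and the scene stay as the last step left them, time stands still between calls to the robot, and variables do not carry over. Pictures are saved under pics/ and viewed, at most 10 in all, crops included, and the job is handed in when it is done.

Besides the shell and the picture viewer there is one more tool, called after "Call:" in YAML: its name, and indented under it one key for each argument. step_arm: Moves the arm, as the interface text tells. Its arguments: {"type":"object","properties":{"commands":{"type":"array","items":{"type":"number"}},"jaw":{"type":"number"},"grip_force":{"type":"number"}},"required":["commands"]}

```bash
mkdir -p pics; cat > h.py <<'E'
import numpy as np, cv2
from scipy.spatial.transform import Rotation as Ro
from station import manip
def cam(name):
    s=manip.sense(); d=manip.snapshot(name)
    if name=='wrist':
        T=np.eye(4);T[:3,:3]=Ro.from_quat(s['tool_rot']).as_matrix();T[:3,3]=s['tcp_pos']
        M=np.linalg.inv(T@np.array(d['mount'])); d['R']=M[:3,:3];d['t']=M[:3,3]
    d['R']=np.array(d['R']);d['t']=np.array(d['t'])
    return d
def proj(d,X):
    c=(np.atleast_2d(X)@d['R'].T)+d['t']
    return np.c_[d['fx']*c[:,0]/c[:,2]+d['cx'],d['fy']*c[:,1]/c[:,2]+d['cy']]
def ray(d,u,v):
    r=d['R'].T@np.array([(u-d['cx'])/d['fx'],(v-d['cy'])/d['fy'],1]); return -d['R'].T@d['t'],r
def onz(d,u,v,z):
    o,r=ray(d,u,v); return o+r*(z-o[2])/r[2]
def tri(obs):
    A=np.zeros((3,3));b=np.zeros(3)
    for d,u,v in obs:
        o,r=ray(d,u,v);r/=np.linalg.norm(r);P=np.eye(3)-np.outer(r,r);A+=P;b+=P@o
    return np.linalg.solve(A,b)
def save(d,f):
    import pickle; cv2.imwrite(f'pics/{f}.png',d['pixels']); pickle.dump(d,open(f'{f}.pkl','wb'))
def load(f):
    import pickle; return pickle.load(open(f'{f}.pkl','rb'))
E
python3 - <<'E'
from h import *
for n in ['scene','side','wrist']:
    d=cam(n); save(d,n+'0'); print(n,d['fx'],-d['R'].T@d['t'],d['R'][2])
a=[cv2.resize(cv2.imread(f'pics/{n}0.png'),(800,600),interpolation=cv2.INTER_CUBIC) for n in ['scene','side','wrist']]
for n,i in zip('abc',a): cv2.imwrite(f'pics/big_{n}.png',i)
print(manip.sense(), manip.tcp_to_grasp)
E
```

```text
scene 363.1282566781758 [-0.10674316 -0.64348561  0.48634774] [ 0.63915224  0.62978114 -0.44142965]
side 367.70293123531667 [ 0.52207723 -0.79953661  0.55865371] [-0.06681553  0.84422894 -0.53180183]
wrist 337.65377535832044 [0.62502652 0.08246926 0.37297578] [-0.00239921 -0.32049318 -0.94724778]
{'t': 0.15, 'q': array([-1.78469757e-01,  5.28285770e-01,  1.43363718e+00, -2.46106026e-05,
        1.18141386e+00, -1.78522830e-01]), 'qd': array([ 1.01139396e-03, -3.41350275e-03, -4.02322479e-03,  9.09456883e-06,
        7.38617031e-04, -1.19903361e-03]), 'tau': array([ 1.17890530e-03, -4.42742836e+01, -1.78276026e+01, -2.15643640e-04,
        5.61750654e-03, -9.84718270e-06]), 'tcp_pos': array([6.24430253e-01, 1.44277305e-04, 2.30528770e-01]), 'tool_rot': array([ 7.07084437e-01,  7.07128586e-01, -5.06716469e-04, -7.09851664e-04]), 'force': array([-0.46670302, -0.11569173,  0.51984372]), 'ft_torque': array([0.0411846 , 0.04803711, 0.01700821]), 'gripper_force': 0.0, 'finger_gap': 0.994384330397405} 0.0187
```

View pics/big_a.png

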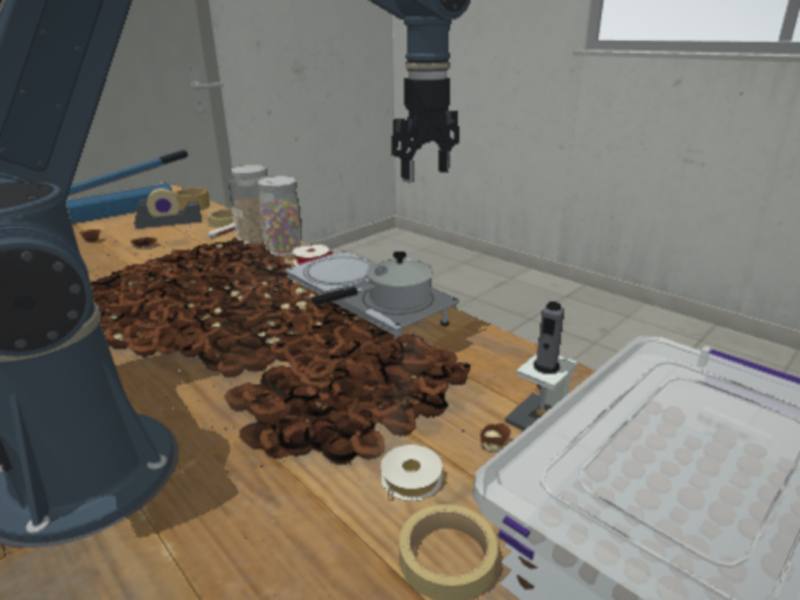

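View pics/big_b.png

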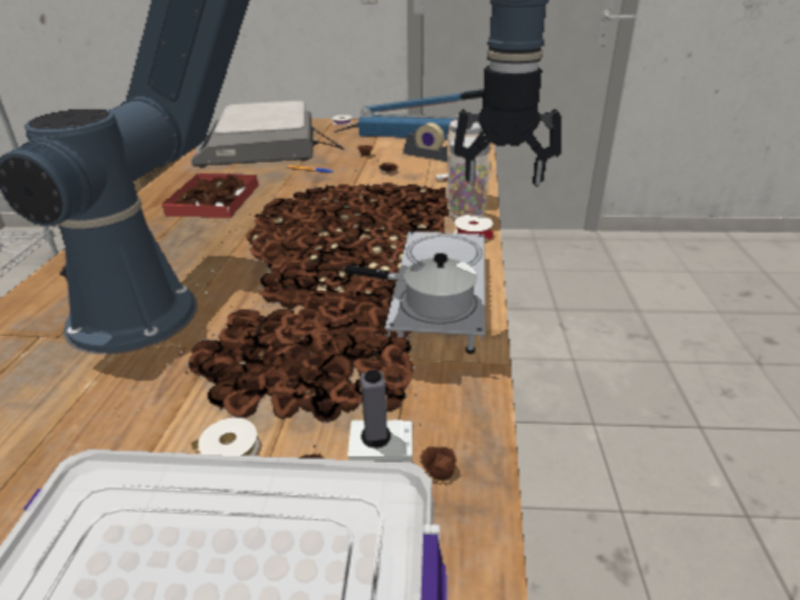

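The scene view shows the pan on the near end of the rack (knob 400,256), the empty double ring beyond (338,270), and the probe top at (551,307). In the side view the knob is at (440,259), the probe top at (373,376), and the rack's front corners at (388,328) and (487,332).

```bash
python3 - <<'E'
from h import *
np.set_printoptions(precision=4,suppress=True)
A,B=load('scene0'),load('side0'); k=1/1.5625
for p in [(388,328),(487,332),(490,236),(407,233)]: print('rack side',onz(B,p[0]*k,p[1]*k,.05))
for p in [(290,268),(395,330),(458,298),(345,253)]: print('rack scene',onz(A,p[0]*k,p[1]*k,.05))
print('knob',tri([(A,400*k,256*k),(B,440*k,259*k)]))
print('probe top',tri([(A,551*k,307*k),(B,373*k,376*k)]))
print('collar',tri([(A,546*k,367*k),(B,376*k,437*k)]))
print('handle end',tri([(A,314*k,300*k),(B,347*k,271*k)]))
W=load('wrist0')
for n,x in [('c',(.625,0,0.23))]: print(proj(W,x))
E
```

```text
rack side [ 0.4586 -0.0972  0.05  ]
rack side [ 0.6065 -0.1022  0.05  ]
rack side [0.6356 0.2145 0.05  ]
rack side [0.4734 0.2242 0.05  ]
rack scene [0.4829 0.2266 0.05  ]
rack scene [ 0.4454 -0.0984  0.05  ]
rack scene [ 0.6014 -0.0997  0.05  ]
rack scene [0.6092 0.2067 0.05  ]
knob [ 0.5355 -0.0235  0.1283]
probe top [ 0.4641 -0.3474  0.1698]
collar [ 0.4643 -0.3504  0.0845]
handle end [0.3829 0.02   0.0829]
[[258.6837 255.7263]]
```

View pics/big_c.png

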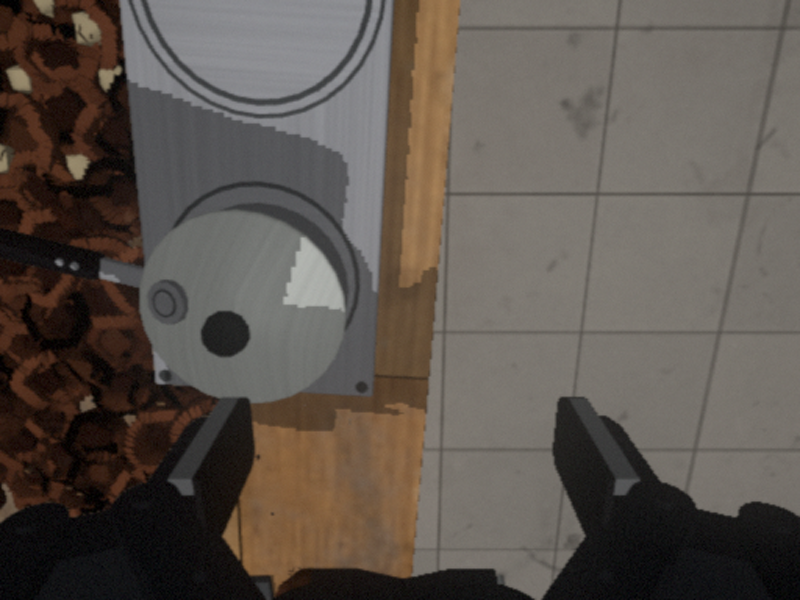

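The wrist view shows the pan on the near end of the rack: pad (165,303), knob (225,334), handle running left along about (60,257), and double-ring arcs at the top with the outer ring's lowest point near (262,117).

```bash
python3 - <<'E'
from h import *
np.set_printoptions(precision=4,suppress=True)
W=load('wrist0'); k=1/1.5625
g=lambda u,v,z:onz(W,u*k,v*k,z)
for p in [(157,384),(373,395),(128,95),(388,100)]: print('rack',g(*p,.05))
print('pad',g(165,303,.113),'knob',g(225,334,.136))
print('handle',g(60,253,.0925),g(5,244,.0925),g(120,272,.09))
print('lid left/right/bottom',g(140,290,.11),g(346,310,.11),g(258,403,.11))
print('dbl outer',g(262,117,.05),'single',g(257,183,.05))
c=W['pixels'][0:200,40:290]; cv2.imwrite('pics/crop1.png',cv2.resize(c,None,fx=3,fy=3,interpolation=cv2.INTER_CUBIC))
E
```

```text
rack [ 0.4552 -0.0919  0.05  ]
rack [ 0.6034 -0.1003  0.05  ]
rack [0.4664 0.0938 0.05  ]
rack [0.6156 0.0911 0.05  ]
pad [ 0.4997 -0.0104  0.113 ] knob [ 0.5377 -0.0182  0.136 ]
handle [0.4365 0.0114 0.0925] [0.4075 0.0164 0.0925] [ 0.4661 -0.0002  0.09  ]
lid left/right/bottom [ 0.4861 -0.0042  0.11  ] [ 0.594  -0.0153  0.11  ] [ 0.5422 -0.0715  0.11  ]
dbl outer [0.5423 0.0818 0.05  ] single [0.5361 0.0441 0.05  ]
```

View pics/crop1.png

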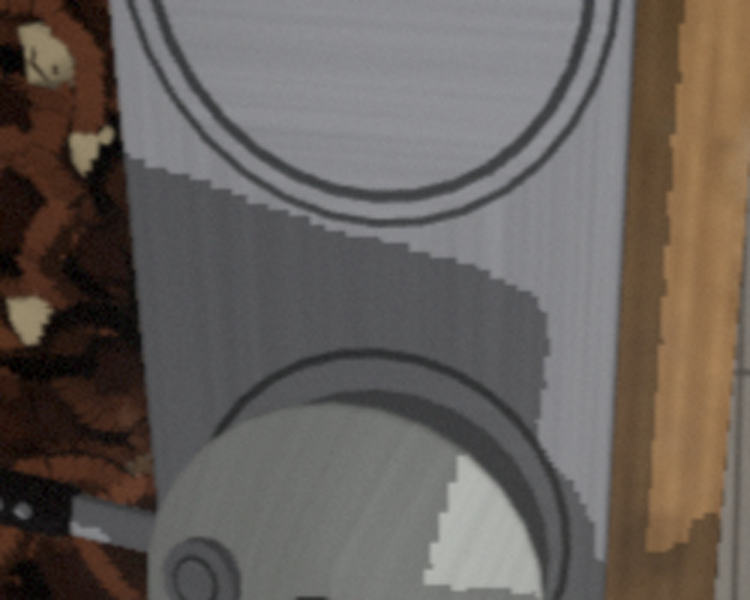

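The crop shows the outer double ring passing (130,0), (387,223), (617,0) and the single ring passing (220,430), (368,350), (567,520). I'll fit circles to both.

```bash
python3 - <<'E'
from h import *
from scipy.optimize import least_squares as ls
np.set_printoptions(precision=4,suppress=True)
W=load('wrist0')
def fit(pts,r,z=.05):
    P=np.array([onz(W,u/3+40,v/3,z)[:2] for u,v in pts])
    s=ls(lambda c:np.hypot(*(P-c).T)-r,P.mean(0)+[0,0]); return s.x,s.fun
d=fit([(130,0),(160,75),(250,170),(387,223),(500,187),(590,85),(617,0)],.071)
P=ls
def fit2(pts,r,x0):
    P=np.array([onz(W,u/3+40,v/3,.05)[:2] for u,v in pts])
    s=ls(lambda c:np.hypot(*(P-c).T)-r,x0); return s.x,s.fun
d=fit2([(130,0),(160,75),(250,170),(387,223),(500,187),(590,85),(617,0)],.071,[.54,.15])
s=fit2([(220,430),(270,375),(368,350),(470,385),(540,450),(567,520)],.063,[.54,-.02])
print(d,s); v=d[0]-s[0]; print(np.linalg.norm(v),np.degrees(np.arctan2(-v[0],v[1])), (d[0]+s[0])/2)
E
```

```text
(array([0.5446, 0.1548]), array([-0.001 , -0.0001, -0.0006,  0.0015, -0.0002, -0.0008, -0.0006])) (array([ 0.533 , -0.0193]), array([-0.001 ,  0.0007,  0.0008, -0.0008, -0.    , -0.    ]))
0.17441108959517834 -3.8221442187811734 [0.5388 0.0677]
```

Call:
step_arm:
  commands: [0.001,-0.021,0.007,0,0,-8,0.002,-0.042,0.014,0,0,-16,0.003,-0.063,0.021,0,0,-24,0.004,-0.084,0.028,0,0,-32,0.005,-0.105,0.035,0,0,-40,0.006,-0.126,0.042,0,0,-48,0.007,-0.147,0.049,0,0,-56,0.008,-0.168,0.056,0,0,-64,0.008,-0.189,0.063,0,0,-72,0.008,-0.209,0.07,0,0,-78.5]
  jaw: 70

```text
t: 1.15
tcp_pos: [0.4149, 0.0082, 0.161]
tool_rot: [0.098, 0.995, 0.0, -0.0]
force: [0.4, 0.6, -0.2]
finger_gap: 0.701
gripper_force: 0.0
```

```bash
python3 - <<'E'
from h import *
np.set_printoptions(precision=4,suppress=True)
s=manip.sense(); print(s['t'],s['tcp_pos'],Ro.from_quat(s['tool_rot']).as_matrix(),s['q'],s['finger_gap'],s['force'])
d=cam('wrist'); save(d,'wrist1'); cv2.imwrite('pics/w1.png',cv2.resize(d['pixels'],(800,600),interpolation=cv2.INTER_CUBIC))
E
```

```text
1.15 [0.4149 0.0082 0.161 ] [[-0.981   0.1942 -0.0003]
 [ 0.1942  0.981   0.    ]
 [ 0.0003 -0.     -1.    ]] [-0.2511  0.3745  2.0134 -0.      0.7539 -1.6264] 0.7014656217161119 [ 0.3556  0.5511 -0.158 ]
```

View pics/w1.png

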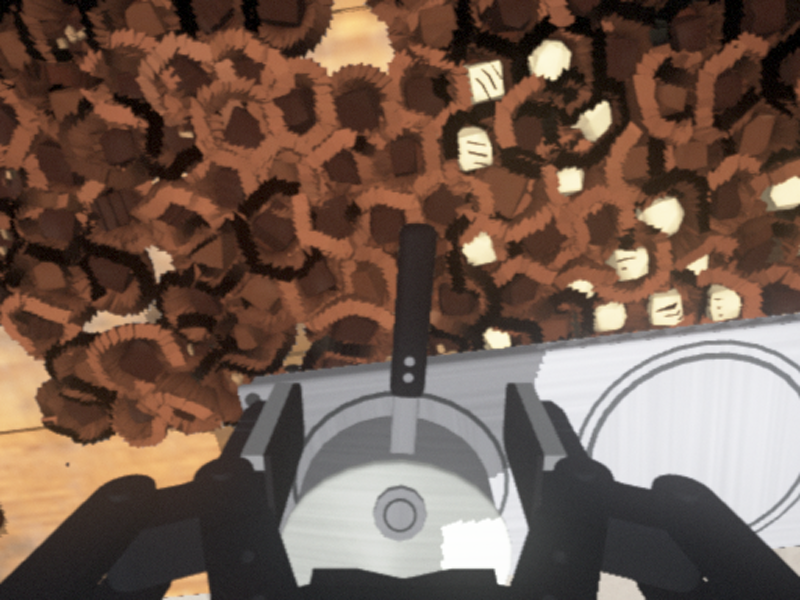

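The handle runs from (417,226) to (408,393) centre line, the pad is at (400,515), and the double ring's outer arc runs (581,430)–(720,341)–(770,525).

```bash
python3 - <<'E'
from h import *
np.set_printoptions(precision=4,suppress=True)
W=load('wrist1'); k=1/1.5625
g=lambda u,v,z:onz(W,u*k,v*k,z)
a,b=g(417,228,.0925),g(408,392,.0925);m=(a+b)/2;v=b-a
print('handle',a,b,m,np.linalg.norm(v),np.degrees(np.arctan2(v[1],v[0])))
p=g(400,515,.113);v=p-m;print('pad',p,np.degrees(np.arctan2(v[1],v[0])),np.linalg.norm(v[:2]))
s=manip.sense();R=Ro.from_quat(s['tool_rot']).as_matrix()
print('tool offset',R.T@(m-s['tcp_pos']))
c=W['pixels'][205:350,365:512]; cv2.imwrite('pics/crop2.png',cv2.resize(c,None,fx=4,fy=4,interpolation=cv2.INTER_CUBIC))
# dark ring points, projected expectation
for cc in [(.5446,.1548),(.5443,.1525)]:
    t=np.radians(np.arange(90,300,15)); print(((proj(W,np.c_[cc[0]+.071*np.cos(t),cc[1]+.071*np.sin(t),0*t+.05])-[365,205])*4).round().tolist())
E
```

```text
handle [0.3775 0.0211 0.0925] [0.4503 0.0032 0.0925] [0.4139 0.0121 0.0925] 0.07493071470184562 -13.83095843517985
pad [ 0.4987 -0.0101  0.113 ] -14.683868983603782 0.08769468425324557
tool offset [-0.0043  0.0036  0.0673]
[[670.0, 287.0], [663.0, 216.0], [633.0, 151.0], [581.0, 99.0], [509.0, 62.0], [424.0, 46.0], [333.0, 51.0], [242.0, 78.0], [160.0, 123.0], [93.0, 182.0], [46.0, 251.0], [20.0, 323.0], [16.0, 394.0], [34.0, 458.0]]
[[659.0, 288.0], [652.0, 217.0], [622.0, 152.0], [569.0, 99.0], [498.0, 63.0], [413.0, 47.0], [321.0, 52.0], [231.0, 79.0], [149.0, 124.0], [82.0, 183.0], [35.0, 252.0], [9.0, 324.0], [6.0, 394.0], [24.0, 459.0]]
```

View pics/crop2.png

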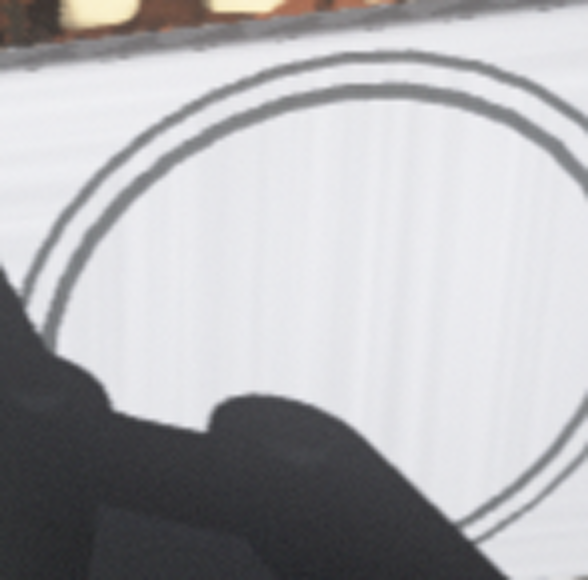

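The outer ring passes (28,285), (90,190), (240,80), (385,54), (500,76), (585,120), (480,541) in the crop.

```bash
python3 - <<'E'
from h import *
from scipy.optimize import least_squares as ls
np.set_printoptions(precision=4,suppress=True)
W=load('wrist1')
P=np.array([onz(W,u/4+365,v/4+205,.05)[:2] for u,v in [(28,285),(60,228),(90,190),(150,132),(240,80),(320,58),(385,54),(500,76),(585,120),(480,541)]])
s=ls(lambda c:np.hypot(*(P-c).T)-.071,[.54,.15]);print(s.x,s.fun)
s=ls(lambda c:np.hypot(*(P-c[:2]).T)-c[2],[.54,.15,.07]);print(s.x,s.fun)
E
```

```text
[0.5461 0.1529] [-0.0006 -0.0009 -0.0009  0.      0.0007  0.0005 -0.0001 -0.0011 -0.0004
 -0.0015]
[0.5452 0.1529 0.07  ] [ 0.     -0.0004 -0.0005  0.0002  0.0008  0.0006 -0.     -0.0009 -0.
  0.0002]
```

Call:
step_arm:
  commands: [0.001,0.003,0.015,0,0,2.8,0.001,0.003,0.035,0,0,2.8,0.001,0.003,0.055,0,0,2.8,0.001,0.003,0.07,0,0,2.8,0.001,0.003,0.08,0,0,2.8,0.001,0.003,0.087,0,0,2.8,0.001,0.003,0.091,0,0,2.8,0.001,0.003,0.091,0,0,2.8,0.001,0.003,0.091,0,0,2.8,0.001,0.003,0.091,0,0,2.8]

```text
t: 2.2
tcp_pos: [0.4159, 0.0111, 0.0708]
tool_rot: [0.124, 0.992, -0.0, 0.001]
force: [-0.2, -0.4, -0.6]
finger_gap: 0.698
gripper_force: 0.0
```

Call:
step_arm:
  commands: [0,0,0,0,0,0,0,0,0,0,0,0,0,0,0,0,0,0,0,0,0,0,0,0,0,0,0,0,0,0,0,0,0,0,0,0,0,0,0,0,0,0,0,0,0,0,0,0,0,0,0,0,0,0,0,0,0,0,0,0]
  jaw: 0
  grip_force: 40

```text
t: 3.2
tcp_pos: [0.4156, 0.0112, 0.0703]
tool_rot: [0.124, 0.992, 0.0, -0.0]
force: [-0.7, -0.9, 4.6]
finger_gap: 0.18
gripper_force: 43.4
```

Call:
step_arm:
  commands: [0,0,-0.0002,0,0,0,0,0,-0.0004,0,0,0,0,0,-0.0004,0,0,0,0,0,-0.0004,0,0,0,0,0,-0.0004,0,0,0,0,0,-0.0004,0,0,0,0,0,-0.0004,0,0,0,0,0,-0.0004,0,0,0,0,0,-0.0004,0,0,0,0,0,-0.0004,0,0,0]

```text
t: 4.2
tcp_pos: [0.4157, 0.0112, 0.0706]
tool_rot: [0.124, 0.992, 0.0, 0.0]
force: [-0.5, 1.1, -0.6]
finger_gap: 0.175
gripper_force: 42.9
```

```bash
python3 - <<'E'
from h import *
np.set_printoptions(precision=4,suppress=True)
s=manip.sense(); print(s['tcp_pos'],s['force'],s['ft_torque'],s['finger_gap'],Ro.from_quat(s['tool_rot']).as_matrix())
E
```

```text
[0.4157 0.0112 0.0706] [-0.5057  1.0867 -0.6135] [ 0.0146 -0.1048 -0.0408] 0.1754110390616398 [[-0.969   0.247   0.0001]
 [ 0.247   0.969   0.    ]
 [-0.0001  0.     -1.    ]]
```

Call:
step_arm:
  commands: [0.0006,0.003,0,0,0,0,0.0018,0.009,0,0,0,0,0.0034,0.017,0,0,0,0,0.005,0.025,0,0,0,0,0.0068,0.034,0,0,0,0,0.0086,0.043,0,0,0,0,0.0104,0.052,0,0,0,0,0.0122,0.061,0,0,0,0,0.014,0.07,0,0,0,0,0.0158,0.079,0,0,0,0]

```text
t: 5.2
tcp_pos: [0.4196, 0.0925, 0.0707]
tool_rot: [0.124, 0.992, -0.0, -0.0]
force: [0.1, -4.0, -1.6]
finger_gap: 0.178
gripper_force: 42.9
```

Call:
step_arm:
  commands: [0.0018,0.009,0,0,0,0,0.0036,0.018,0,0,0,0,0.0054,0.027,0,0,0,0,0.0074,0.037,0,0,0,0,0.0094,0.047,0,0,0,0,0.0114,0.057,0,0,0,0,0.0132,0.066,0,0,0,0,0.015,0.075,0,0,0,0,0.0168,0.083,0,0,0,0,0.0178,0.089,0,0,0,0]

```text
t: 6.2
tcp_pos: [0.4243, 0.183, 0.0707]
tool_rot: [0.124, 0.992, -0.0, -0.0]
force: [0.7, -3.5, -0.7]
finger_gap: 0.179
gripper_force: 42.9
```

```bash
python3 - <<'E'
from h import *
np.set_printoptions(precision=4,suppress=True)
s=manip.sense(); print(s['t'],s['tcp_pos'],s['force'],s['ft_torque'],s['finger_gap'])
for n in ['scene','side','wrist']: save(cam(n),n+'2')
a,b,w=load('scene2')['pixels'],load('side2')['pixels'],load('wrist2')['pixels']
f=lambda c,W:cv2.resize(c,W,interpolation=cv2.INTER_CUBIC)
cv2.imwrite('pics/m2.png',np.vstack([np.hstack([f(a[130:230,170:303],(400,300)),f(b[120:220,220:353],(400,300))]),np.hstack([f(w[:,:],(400,300)),f(w[150:384,100:412],(400,300))])]))
E
```

```text
6.2 [0.4243 0.183  0.0707] [ 0.7099 -3.4851 -0.6733] [-0.5508 -0.0074 -0.5612] 0.178847156451522
```

View pics/m2.png

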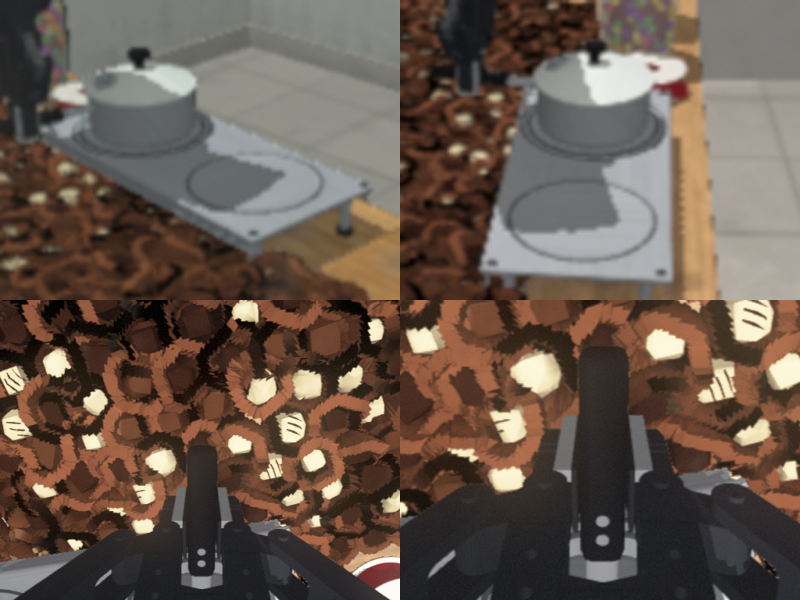

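The pan is inside the double ring at this resolution. I'll release it, rise, and check from above.

Call:
step_arm:
  commands: [0,0,0,0,0,0,0,0,0,0,0,0,0,0,0,0,0,0,0,0,0,0,0,0,0,0,-0.01,0,0,0,0,0,-0.03,0,0,0,0,0,-0.06,0,0,0,0,0,-0.09,0,0,0,-0.02,0,-0.12,0,0,0,-0.05,0,-0.15,0,0,0]
  jaw: 60

```text
t: 7.35
tcp_pos: [0.4712, 0.1701, 0.2227]
tool_rot: [0.124, 0.992, -0.0, -0.001]
force: [0.7, 0.3, -0.6]
finger_gap: 0.603
gripper_force: 0.0
```

Call:
step_arm:
  commands: [-0.03,-0.002,0,0,0,0,-0.06,-0.005,0,0,0,0,-0.09,-0.01,0,0,0,0,-0.115,-0.012,0,0,0,0,-0.135,-0.015,0,0,0,0,-0.145,-0.015,0,0,0,0,-0.15,-0.015,0,0,0,0,-0.15,-0.015,0,0,0,0,-0.15,-0.015,0,0,0,0,-0.15,-0.015,0,0,0,0]

```text
t: 8.35
tcp_pos: [0.6136, 0.1189, 0.2208]
tool_rot: [0.124, 0.992, 0.0, -0.0]
force: [-0.4, 0.7, 0.2]
finger_gap: 0.6
gripper_force: 0.0
```

```bash
python3 - <<'E'
from h import *
np.set_printoptions(precision=4,suppress=True)
s=manip.sense(); print(s['t'],s['tcp_pos'],s['qd'])
d=cam('wrist'); save(d,'wrist3'); cv2.imwrite('pics/w3.png',cv2.resize(d['pixels'][:290],None,fx=1.5625,fy=1.5625,interpolation=cv2.INTER_CUBIC))
E
```

```text
8.35 [0.6136 0.1189 0.2208] [-0.0002  0.0019 -0.004  -0.0003 -0.0029 -0.0016]
```

View pics/w3.png

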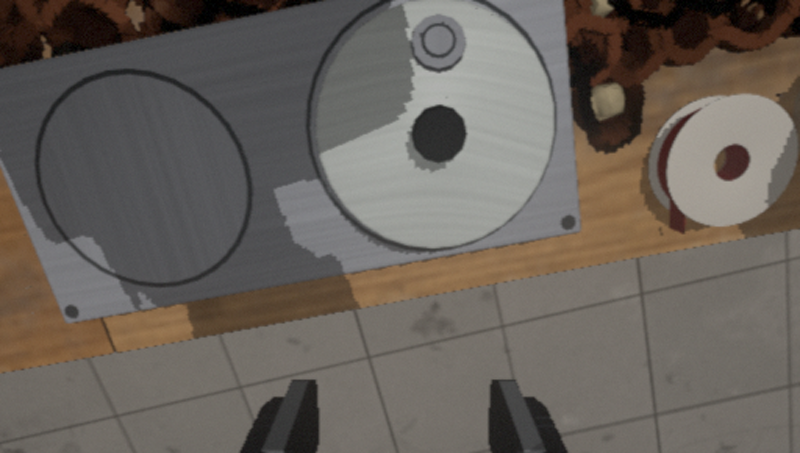

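Seen from above: pad (438,40), knob (438,134), single ring bounded by (37,165), (130,71), (250,185), (160,286), rack corners (66,322) and (580,231), and a thin sliver of the double ring round the lid.

```bash
python3 - <<'E'
from h import *
from scipy.optimize import least_squares as ls
np.set_printoptions(precision=4,suppress=True)
W=load('wrist3');k=1/1.5625
g=lambda u,v,z=.05:onz(W,u*k,v*k,z)
def fc(pts,r,x0):
    P=np.array([g(*p)[:2] for p in pts]); s=ls(lambda c:np.hypot(*(P-c).T)-r,x0); return s.x,s.fun
S,f=fc([(37,165),(130,71),(250,185),(160,286),(60,100),(215,110),(75,240),(225,255)],.063,[.53,-.02])
print('single',S,f)
D,f=fc([(308,120),(320,165),(370,230),(433,250),(490,238),(540,180),(557,100)],.071,[.545,.153]); print('double',D,f)
c1,c2=g(66,322),g(580,231); v=(c2-c1);n=np.linalg.norm(v);u=v[:2]/n;print('corners',c1,c2,n,np.degrees(np.arctan2(u[0],u[1])))
print('double from corners', (c1+c2)[:2]/2-.075*np.array([u[1],-u[0]])+.085*u)
print('double from single+yaw', S+.17*u)
p,kn=g(438,40,.113),g(438,134,.136);v=kn-p;ya=np.arctan2(v[1],v[0])
print('pad',p,'knob',kn,np.linalg.norm(v[:2]),np.degrees(ya),'pan',p[:2]+.038*np.array([np.cos(ya),np.sin(ya)]))
print(W['t'],-W['R'].T@W['t'])
E
```

```text
single [ 0.5331 -0.0164] [-0.0009 -0.002  -0.0019 -0.0001 -0.0017 -0.0021 -0.0044 -0.003 ]
double [0.544  0.1546] [ 0.0003 -0.002  -0.001   0.0004  0.0019 -0.002  -0.0013]
corners [ 0.6015 -0.1002  0.05  ] [0.6238 0.2261 0.05  ] 0.3270631903648038 3.902753047130313
double from corners [0.5436 0.1529]
double from single+yaw [0.5447 0.1532]
pad [0.5075 0.1612 0.113 ] knob [0.5442 0.1512 0.136 ] 0.03806415802209218 -15.246385715669945 pan [0.5442 0.1512]
[-0.2663 -0.574   0.1896] [0.5339 0.1388 0.3634]
```

Pan centre is (0.544,0.151) against the double ring at (0.544,0.153), so it is centred within the calibration error. Next, the probe.

Call:
step_arm:
  commands: [-0.003,-0.025,-0.002,0,0,0,-0.008,-0.07,-0.006,0,0,0,-0.014,-0.118,-0.012,0,0,0,-0.02,-0.167,-0.018,0,0,0,-0.026,-0.216,-0.025,0,0,0,-0.032,-0.265,-0.03,0,0,0,-0.038,-0.314,-0.03,0,0,0,-0.044,-0.363,-0.03,0,0,0,-0.05,-0.41,-0.03,0,0,0,-0.054,-0.45,-0.03,0,0,0]

```text
t: 9.4
tcp_pos: [0.5551, -0.3332, 0.2509]
tool_rot: [0.125, 0.992, -0.0, 0.0]
force: [0.4, 0.0, 0.0]
finger_gap: 0.6
gripper_force: 0.0
```

Call:
step_arm:
  commands: [0,0,0,0,0,0,0,0,0,0,0,0,0,0,0,0,0,0,0,0,0,0,0,0,0,0,0,0,0,0,0,0,0,0,0,0,0,0,0,0,0,0,0,0,0,0,0,0,0,0,0,0,0,0,0,0,0,0,0,0]

```text
t: 10.4
tcp_pos: [0.5558, -0.3311, 0.2507]
tool_rot: [0.124, 0.992, 0.0, -0.0]
force: [0.3, 0.8, -1.4]
finger_gap: 0.598
gripper_force: 0.0
```

```bash
python3 - <<'E'
from h import *
np.set_printoptions(precision=4,suppress=True)
s=manip.sense(); print(s['t'],s['tcp_pos'])
d=cam('wrist'); save(d,'wrist4'); cv2.imwrite('pics/w4.png',cv2.resize(d['pixels'],(800,600),interpolation=cv2.INTER_CUBIC))
print(proj(d,[[.464,-.349,.171],[.464,-.349,.091],[.464,-.349,.131]])*1.5625)
B=load('side0');k=.64
for z in (.05,.1): print(onz(B,300*k,455*k,z),onz(B,415*k,465*k,z))
E
```

```text
10.4 [ 0.5558 -0.3311  0.2507]
[[302.8674 109.7054]
 [329.3746 111.2598]
 [318.1487 110.6015]]
[ 0.3752 -0.3491  0.05  ] [ 0.5076 -0.3576  0.05  ]
[ 0.3896 -0.3934  0.1   ] [ 0.5091 -0.401   0.1   ]
```

View pics/w4.png

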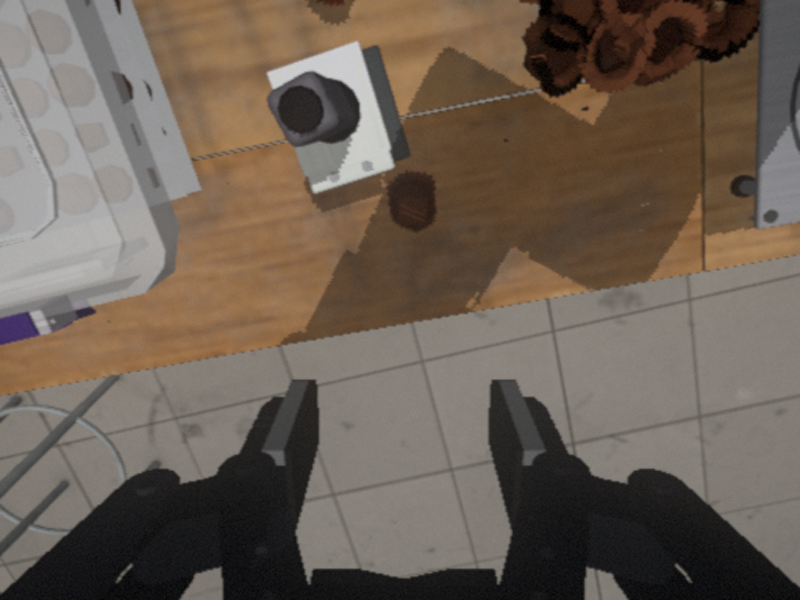

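The probe top is at (301,108), its collar and holder arm behind it, cup_b at (412,198), and the box's edge near (165,260). I'll fit the handle's yaw from the silhouette in code.

```bash
python3 - <<'E'
from h import *
from scipy.optimize import minimize
np.set_printoptions(precision=4,suppress=True,linewidth=200)
W=load('wrist4'); x0,y0,K=160,35,8
c=W['pixels'][y0:y0+70,x0:x0+80]; g=cv2.cvtColor(c,cv2.COLOR_BGR2GRAY)
sub=g[5:62:1,5:75:1]
for r in sub[::2]: print(''.join(' .:-=+*#%@'[min(9,v//26)] for v in r))
G=cv2.resize(g,None,fx=4,fy=4,interpolation=cv2.INTER_CUBIC); obs=G<110
def model(x,y,yaw):
    a=np.radians(yaw+45+90*np.arange(4)); q=.012*2**.5
    X=np.vstack([np.c_[x+q*np.cos(a),y+q*np.sin(a),0*a+z] for z in(.091,.171)])
    t=np.linspace(0,2*np.pi,60);C=np.vstack([np.c_[x+.017*np.cos(t),y+.017*np.sin(t),0*t+z] for z in (.085,.091)])
    m=np.zeros(G.shape,np.uint8)
    for P in (X,C):
        p=(proj(W,P)-[x0,y0]+.5)*4; cv2.fillConvexPoly(m,cv2.convexHull((p*16).astype(np.int32)),1,shift=4)
    return m>0
res=[]
for yaw in range(-45,45,3):
    b=max(((model(x,y,yaw)&obs).sum()/(model(x,y,yaw)|obs).sum(),x,y) for x in np.arange(.458,.471,.001) for y in np.arange(-.355,-.343,.001))
    res.append((b[0],yaw,b[1],b[2]))
for r in sorted(res)[::-1][:8]: print(np.round(r,4))
E
```

```text
=====================++#############################################+-
----------=====++*##################################################*=
-------===+*#########################################################*
-----=*######################*=------+*###############################
-----=*##################*=---------::::-+*###########################
======+*##############+=--------------:::::::--=+*####################
=======+*#########*=-------------------:::.........::-+###############
========+######*=----------:-----=------:::..:.........:-*############
=========***=------:............::-------:::::............-+##########
========---------:..................:-----::.:..............:+########
=======--------:.....................::----::::....:::.......:+#######
===+==--------:.........................:---:::.......:.......:+######
======-------:..........................:----:::::.............:+#####
===+==-:-----:...........................:----:::::....:........:+####
=======-:---:............................:-----::::.:..::::.....:+####
=+======-:--:......................
[... 530 characters left out ...]
##
++++++++++++=====-:--------::::::::::::::.................:=*#########
++++++++++++=====--:-----------::::::...................:==+*#########
+++++++======-=====-::------::::::::::---:::......::---==+++##########
===-=====---=========-:::::::::--===++++++++======+++++++++*##########
--==---===================+=+++++++++++++++++++++++++++++*############
========================+++++++++++++++++++++++=+++++++++*############
[ 0.8098  6.      0.464  -0.35  ]
[ 0.8093  9.      0.464  -0.349 ]
[ 0.8076 12.      0.464  -0.349 ]
[ 0.8061  3.      0.464  -0.35  ]
[ 0.8021 15.      0.464  -0.349 ]
[ 0.7995  0.      0.464  -0.35  ]
[ 0.7939 -3.      0.464  -0.35  ]
[ 0.7938 18.      0.464  -0.35  ]
```

```bash
python3 - <<'E'
from h import *
np.set_printoptions(precision=4,suppress=True,linewidth=200)
W=load('wrist4'); x0,y0=160,35
g3=lambda u,v:onz(W,165+u,40+v,.171)[:2]
for a,b in [((8,20),(31,5)),((8,20),(20,50)),((9,24),(19,46)),((12,17),(27,8))]:
    v=g3(*b)-g3(*a);print(np.degrees(np.arctan2(v[1],v[0]))%90,np.linalg.norm(v))
c=W['pixels'][y0:y0+70,x0:x0+80]; C=cv2.resize(c,None,fx=4,fy=4,interpolation=cv2.INTER_CUBIC).astype(int)
G=C.mean(2); obs=(G<105)&((C.max(2)-C.min(2))<25)
n,l,st,_=cv2.connectedComponentsWithStats(obs.astype(np.uint8)); i=1+np.argmax(st[1:,4]); obs=l==i; print(st[i])
roi=np.zeros_like(obs); 
def model(x,y,yaw,h=.171):
    a=np.radians(yaw+45+90*np.arange(4)); q=.012*2**.5
    X=np.vstack([np.c_[x+q*np.cos(a),y+q*np.sin(a),0*a+z] for z in(.091,h)])
    t=np.linspace(0,2*np.pi,60);D=np.vstack([np.c_[x+.017*np.cos(t),y+.017*np.sin(t),0*t+z] for z in (.085,.091)])
    m=np.zeros(G.shape,np.uint8)
    for P in (X,D):
        p=(proj(W,P)-[x0,y0]+.5)*4; cv2.fillConvexPoly(m,cv2.convexHull((p*16).astype(np.int32)),1,shift=4)
    return m>0
res=[]
for yaw in range(-45,45,3):
    res.append(max(((model(x,y,yaw)&obs).sum()/(model(x,y,yaw)|obs).sum(),yaw,x,y) for x in np.arange(.459,.470,.001) for y in np.arange(-.354,-.343,.001)))
for r in sorted(res)[::-1][:8]: print(np.round(r,4))
E
```

```text
15.857569987801483 0.016954825473500662
4.809777801351578 0.018782170734544027
7.698070094135523 0.014035570029809432
13.903167554125673 0.010813139106182002
[   46    45   236   192 33199]
[ 0.8999  6.      0.464  -0.349 ]
[ 0.8976  9.      0.464  -0.349 ]
[ 0.8937 12.      0.464  -0.349 ]
[ 0.8937  3.      0.464  -0.349 ]
[ 0.8896 15.      0.464  -0.349 ]
[ 0.8841  0.      0.464  -0.35  ]
[ 0.8836 18.      0.464  -0.349 ]
[ 0.881 -3.     0.464 -0.35 ]
```

Call:
step_arm:
  commands: [0.008,-0.004,0.002,0,0,7,0.017,-0.008,0.005,0,0,14,0.026,-0.012,0.01,0,0,21,0.035,-0.016,0.015,0,0,28,0.044,-0.02,0.02,0,0,35,0.053,-0.024,0.025,0,0,42,0.062,-0.028,0.03,0,0,49,0.07,-0.033,0.035,0,0,56,0.078,-0.037,0.04,0,0,63,0.0845,-0.04,0.045,0,0,69]

```text
t: 11.45
tcp_pos: [0.4636, -0.3492, 0.2056]
tool_rot: [0.666, 0.746, -0.0, 0.0]
force: [0.2, -0.9, -0.2]
finger_gap: 0.596
gripper_force: 0.0
```

```bash
python3 - <<'E'
from h import *
np.set_printoptions(precision=4,suppress=True)
s=manip.sense(); R=Ro.from_quat(s['tool_rot']).as_matrix();print(s['t'],s['tcp_pos'],R,s['q'],np.degrees(np.arctan2(R[1,1],R[0,1])))
for z in (.131,): print(R.T@(np.array([.464,-.349,z-.0187])-s['tcp_pos']))
E
```

```text
11.45 [ 0.4636 -0.3492  0.2056] [[-0.1117  0.9937  0.    ]
 [ 0.9937  0.1117 -0.0002]
 [-0.0002 -0.     -1.    ]] [-0.838   0.4984  1.574  -0.0001  1.0691 -0.9499] 6.413435166107662
[0.0002 0.0005 0.0933]
```

Call:
step_arm:
  commands: [0,0,0.015,0,0,0,0,0,0.03,0,0,0,0,0,0.045,0,0,0,0,0,0.06,0,0,0,0,0,0.075,0,0,0,0,0,0.085,0,0,0,0,0,0.091,0,0,0,0,0,0.093,0,0,0,0,0,0.093,0,0,0,0,0,0.093,0,0,0]

```text
t: 12.45
tcp_pos: [0.4644, -0.3493, 0.1133]
tool_rot: [0.665, 0.747, -0.0, 0.001]
force: [-0.1, -0.5, -0.3]
finger_gap: 0.598
gripper_force: 0.0
```

Call:
step_arm:
  commands: [0,0,0,0,0,0,0,0,0,0,0,0,0,0,0,0,0,0,0,0,0,0,0,0,0,0,0,0,0,0,0,0,0,0,0,0,0,0,0,0,0,0,0,0,0,0,0,0,0,0,0,0,0,0,0,0,0,0,0,0]
  jaw: 0
  grip_force: 40

```text
t: 13.45
tcp_pos: [0.4643, -0.3492, 0.1133]
tool_rot: [0.665, 0.747, -0.0, 0.001]
force: [0.4, 0.3, 5.7]
finger_gap: 0.274
gripper_force: 39.7
```

Call:
step_arm:
  commands: [0,0,-0.004,0,0,0,0,0,-0.015,0,0,0,0,0,-0.03,0,0,0,0,0,-0.05,0,0,0,0,0,-0.07,0,0,0,0,0,-0.09,0,0,0,0,0,-0.115,0,0,0,0,0,-0.14,0,0,0,0,0,-0.155,0,0,0,0,0,-0.16,0,0,0]

```text
t: 14.45
tcp_pos: [0.4646, -0.3495, 0.275]
tool_rot: [0.665, 0.747, -0.0, 0.002]
force: [-0.3, -0.6, -1.0]
finger_gap: 0.277
gripper_force: 39.1
```

```bash
cat > tgt.py <<'E'
from h import *
np.set_printoptions(precision=4,suppress=True)
pad=np.array([.5075,.1612,.113]); ya=np.radians(-14.7)
h=np.array([-np.cos(ya),-np.sin(ya),0]); n=np.sin(.349)*h+np.array([0,0,np.cos(.349)])
def rel(gap,grip=.0187,axis_t=np.array([0,0,1.]),s=None):
    """shift/turn in tool axes to bring tip (tool coords: tcp + axis_t*tipdist) to pad+gap*n"""
    s=s or manip.sense(); R=Ro.from_quat(s['tool_rot']).as_matrix(); p=np.array(s['tcp_pos'])
    d=R@axis_t; rv=np.cross(d,-n); rv=rv/np.linalg.norm(rv)*np.arccos(np.clip(d@-n,-1,1)) if np.linalg.norm(rv)>1e-6 else rv*0
    R2=Ro.from_rotvec(rv).as_matrix()@R; d2=R2@axis_t
    tip=pad+gap*n; tcp=tip-(R2@(TIP))
    return R.T@(tcp-p), np.degrees(R.T@rv), tcp
TIP=np.array([0,0,.118-.0187])
E
python3 - <<'E'
from tgt import *
s=manip.sense();print(s['t'],s['tcp_pos'],s['force'],s['finger_gap'],n,s['q'])
print(rel(.05)); print(rel(0))
for nm in ('scene','side'): save(cam(nm),nm+'5')
a,b=load('scene5'),load('side5')
R=Ro.from_quat(s['tool_rot']).as_matrix();tip=s['tcp_pos']+R@TIP;print(tip,proj(a,tip),proj(b,tip))
E
```

```text
14.45 [ 0.4646 -0.3495  0.275 ] [-0.2734 -0.6135 -1.0291] 0.277101649592437 [-0.3308  0.0868  0.9397] [-0.8371  0.4192  1.4958 -0.      1.2229 -0.9541]
(array([0.5209, 0.0547, 0.0202]), array([-18.4911,  -7.1256,  -0.    ]), array([0.4581, 0.1742, 0.2533]))
(array([0.5148, 0.0705, 0.0673]), array([-18.4911,  -7.1256,  -0.    ]), array([0.4747, 0.1698, 0.2063]))
[ 0.4648 -0.3498  0.1757] [[354.2606 193.9095]] [[238.8595 238.7961]]
```

Call:
step_arm:
  commands: [0.02,0.002,0,-1,-0.4,0,0.06,0.006,0,-3,-1.2,0,0.105,0.011,0,-5,-2,0,0.15,0.016,0,-7,-2.7,0,0.2,0.021,0,-9,-3.5,0,0.25,0.026,0,-11,-4.2,0,0.3,0.031,0,-13,-5,0,0.35,0.036,0.005,-15,-5.8,0,0.4,0.041,0.01,-17,-6.5,0,0.44,0.046,0.015,-18.5,-7.1,0]

```text
t: 15.55
tcp_pos: [0.4562, 0.0956, 0.2565]
tool_rot: [0.655, 0.736, 0.079, 0.152]
force: [0.0, 0.2, -1.4]
finger_gap: 0.282
gripper_force: 39.2
```

```bash
sed -i 's/^TIP=.*/TIP=np.array([0,0,.1003])/' tgt.py; python3 - <<'E'
from tgt import *
s=manip.sense();print(s['t'],s['tcp_pos'],s['force'],s['q'])
print(rel(.04))
E
```

```text
15.55 [0.4562 0.0956 0.2565] [ 0.0429  0.1828 -1.3867] [ 0.0258  0.1801  1.9969 -0.1544  0.6382  0.0173]
(array([0.0778, 0.0111, 0.006 ]), array([-0.2078, -0.2333, -0.    ]), array([0.4611, 0.1734, 0.2448]))
```

Call:
step_arm:
  commands: [0.015,0.002,0.001,0,0,0,0.03,0.004,0.002,0,0,0,0.045,0.006,0.003,0,0,0,0.06,0.008,0.005,0,0,0,0.07,0.01,0.006,-0.1,-0.1,0,0.078,0.011,0.006,-0.2,-0.2,0,0.078,0.011,0.006,-0.2,-0.2,0,0.078,0.011,0.006,-0.2,-0.2,0,0.078,0.011,0.006,-0.2,-0.2,0,0.078,0.011,0.006,-0.2,-0.2,0]

```text
t: 16.55
tcp_pos: [0.4632, 0.1709, 0.2461]
tool_rot: [0.655, 0.735, 0.079, 0.155]
force: [0.4, 0.2, -1.2]
finger_gap: 0.277
gripper_force: 39.2
```

```bash
python3 - <<'E'
from tgt import *
s=manip.sense();print(s['t'],s['tcp_pos'],s['force'],s['q'])
print(rel(.04)); R=Ro.from_quat(s['tool_rot']).as_matrix();tip=s['tcp_pos']+R@TIP; ax=-R[:,2]
for nm in ('scene','side','wrist'): save(cam(nm),nm+'6')
out=[]
for nm,sz in (('scene',5),('side',5),('wrist',4)):
    d=load(nm+'6'); c=proj(d,tip)[0]; p=proj(d,pad)[0]; print(nm,'tip',c,'pad',p)
    cx,cy=((c+p)/2).round().astype(int); x0,y0=max(0,min(cx-40,432)),max(0,min(cy-45,384-90))
    im=cv2.resize(d['pixels'][y0:y0+90,x0:x0+80],(400,450),interpolation=cv2.INTER_CUBIC) if nm!='wrist' else cv2.resize(d['pixels'],(400,300),interpolation=cv2.INTER_AREA)
    print('crop origin',x0,y0)
    out.append(im)
m=np.zeros((600,800,3),np.uint8); m[:450,:400]=out[0]; m[:450,400:]=out[1]
cv2.imwrite('pics/m6.png',m)
E
```

```text
16.55 [0.4632 0.1709 0.2461] [ 0.4035  0.2356 -1.1909] [ 0.2235  0.2494  1.9365 -0.2617  0.659   0.2912]
(array([ 0.0028, -0.002 ,  0.0003]), array([0.0672, 0.0239, 0.    ]), array([0.4611, 0.1734, 0.2448]))
scene tip [199.5898 143.3697] pad [203.8117 155.209 ]
crop origin 162 104
side tip [267.4386 126.343 ] pad [271.2817 139.215 ]
crop origin 229 88
wrist tip [257.5742 188.6207] pad [255.1218 170.6203]
crop origin 216 135
```

Call:
step_arm:
  commands: [0.0003,-0.0002,0.002,0,0,0,0.001,-0.0007,0.006,0,0,0,0.002,-0.0014,0.011,0,0,0,0.0028,-0.002,0.016,0,0,0,0.0028,-0.002,0.021,0,0,0,0.0028,-0.002,0.026,0,0,0,0.0028,-0.002,0.029,0,0,0,0.0028,-0.002,0.03,0,0,0,0.0028,-0.002,0.03,0,0,0,0.0028,-0.002,0.03,0,0,0]

```text
t: 17.7
tcp_pos: [0.4711, 0.1713, 0.217]
tool_rot: [0.655, 0.736, 0.079, 0.155]
force: [-0.2, 0.2, -1.0]
finger_gap: 0.276
gripper_force: 39.2
```

```bash
python3 - <<'E'
from tgt import *
s=manip.sense();print(s['t'],s['tcp_pos'],s['force'])
print(rel(.01)); R=Ro.from_quat(s['tool_rot']).as_matrix();tip=s['tcp_pos']+R@TIP
m=np.zeros((600,800,3),np.uint8)
for nm,w,h,k,X,Y in (('scene',72,60,5,440,0),('side',72,60,5,440,300),('wrist',110,150,4,0,0)):
    save(cam(nm),nm+'7'); d=load(nm+'7'); c=proj(d,tip)[0]; p=proj(d,pad)[0]
    q=((c+p)/2).round().astype(int); x0,y0=q-[w//2,h//2]; x0=max(0,x0);y0=max(0,y0)
    m[Y:Y+h*k,X:X+w*k]=cv2.resize(d['pixels'][y0:y0+h,x0:x0+w],(w*k,h*k),interpolation=cv2.INTER_CUBIC)
    f=lambda P:((proj(d,P)+.5-[x0,y0])*k+[X,Y]).round(1).tolist()
    print(nm,'org',x0,y0,'tip',f(tip),'pad',f(pad))
cv2.imwrite('pics/m7.png',m)
E
```

```text
17.7 [0.4711 0.1713 0.217 ] [-0.1997  0.1617 -1.0373]
(array([-0.0005, -0.0003,  0.0004]), array([0.0992, 0.005 , 0.    ]), array([0.471 , 0.1708, 0.2167]))
scene org 167 124 tip [[619.7, 143.4]] pad [[626.6, 158.5]]
side org 235 108 tip [[618.7, 441.6]] pad [[623.9, 458.6]]
wrist org 202 112 tip [[224.7, 307.9]] pad [[222.4, 293.4]]
```

View pics/m7.png

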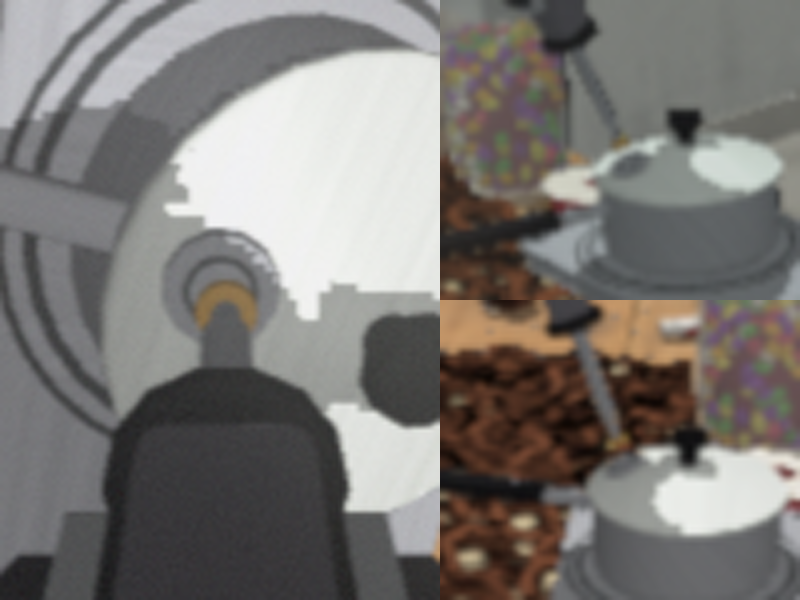

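The wrist crop shows the pad centre at about (220,289), 2–4 px from where my model puts it, and the brass tip at (225,308) as predicted, so under 1 mm off. I'll record the force baseline, then approach.

```bash
cat >> tgt.py <<'E'
def avg(N=10):
    F=[];P=[]
    for _ in range(N):
        manip.snapshot('side'); s=manip.sense(); F.append(s['force']); P.append(s['tcp_pos'])
    F=np.array(F);P=np.array(P); R=Ro.from_quat(s['tool_rot']).as_matrix()
    f=F@n; tip=P.mean(0)+R@TIP-pad
    print('t',s['t'],'F.n',f.mean().round(3),'sd',(f.std()/N**.5).round(3),'F',F.mean(0),'gap',tip@n,'lat(tool)',R.T@(tip-n*(tip@n)),'tilt deg',np.degrees(np.arccos(-R[:,2]@n)))
E
python3 -c "
from tgt import *
avg(15)"
```

```text
t 18.6 F.n -1.103 sd 0.09 F [-0.1337 -0.1738 -1.2053] gap 0.01034082421275165 lat(tool) [0.0005 0.0003 0.    ] tilt deg 0.0807632833033462
```

Call:
step_arm:
  commands: [0,-0.0006,0.001,0,0,0,0,-0.0006,0.002,0,0,0,0,-0.0006,0.003,0,0,0,0,-0.0006,0.004,0,0,0,0,-0.0006,0.005,0,0,0,0,-0.0006,0.006,0,0,0,0,-0.0006,0.007,0,0,0,0,-0.0006,0.008,0,0,0,0,-0.0006,0.008,0,0,0,0,-0.0006,0.008,0,0,0]

```text
t: 19.6
tcp_pos: [0.4731, 0.1705, 0.2092]
tool_rot: [0.655, 0.736, 0.079, 0.155]
force: [0.5, 0.8, -0.7]
finger_gap: 0.273
gripper_force: 39.2
```

```bash
python3 -c "
from tgt import *
avg(15)"
```

```text
t 20.35 F.n -0.754 sd 0.132 F [ 0.0004  0.0428 -0.8063] gap 0.0023078363828805707 lat(tool) [ 0.0005 -0.0003 -0.    ] tilt deg 0.0820245868801802
```

Call:
step_arm:
  commands: [0,0,0.0005,0,0,0,0,0,0.001,0,0,0,0,0,0.0015,0,0,0,0,0,0.002,0,0,0,0,0,0.0025,0,0,0,0,0,0.003,0,0,0,0,0,0.003,0,0,0,0,0,0.003,0,0,0,0,0,0.003,0,0,0,0,0,0.003,0,0,0]

```text
t: 21.35
tcp_pos: [0.4741, 0.1703, 0.2064]
tool_rot: [0.655, 0.736, 0.079, 0.155]
force: [0.4, -0.1, -0.2]
finger_gap: 0.276
gripper_force: 39.2
```

```bash
python3 -c "
from tgt import *
avg(25)"
```

```text
t 22.6 F.n -0.761 sd 0.113 F [ 0.0044  0.1854 -0.8254] gap -0.0007154519890123946 lat(tool) [ 0.0005 -0.0003 -0.    ] tilt deg 0.07745117096217131
```

Call:
step_arm:
  commands: [0,0,0.0005,0,0,0,0,0,0.001,0,0,0,0,0,0.0015,0,0,0,0,0,0.002,0,0,0,0,0,0.0025,0,0,0,0,0,0.003,0,0,0,0,0,0.003,0,0,0,0,0,0.003,0,0,0,0,0,0.003,0,0,0,0,0,0.003,0,0,0]

```text
t: 23.6
tcp_pos: [0.4751, 0.17, 0.2036]
tool_rot: [0.655, 0.736, 0.079, 0.155]
force: [-0.8, 0.8, -0.6]
finger_gap: 0.279
gripper_force: 39.4
```

```bash
python3 -c "
from tgt import *
avg(25)"
```

```text
t 24.85 F.n 0.392 sd 0.09 F [-0.7155  0.1667  0.1504] gap -0.0037102855087006188 lat(tool) [ 0.0005 -0.0003 -0.    ] tilt deg 0.07802029517309939
```

Call:
step_arm:
  commands: [0,0,0.0003,0,0,0,0,0,0.0006,0,0,0,0,0,0.0009,0,0,0,0,0,0.0012,0,0,0,0,0,0.0013,0,0,0,0,0,0.0013,0,0,0,0,0,0.0013,0,0,0,0,0,0.0013,0,0,0,0,0,0.0013,0,0,0,0,0,0.0013,0,0,0]

```text
t: 25.85
tcp_pos: [0.4756, 0.1699, 0.2024]
tool_rot: [0.655, 0.736, 0.079, 0.155]
force: [0.4, 0.7, 0.7]
finger_gap: 0.279
gripper_force: 39.4
```

```bash
python3 - <<'E'
from tgt import *
avg(30)
# has the pan or probe moved? compare before/after contact in fixed cameras
s=manip.sense(); R=Ro.from_quat(s['tool_rot']).as_matrix()
for nm in ('scene','side','wrist'):
    save(cam(nm),nm+'8'); d=load(nm+'8'); 
    if nm!='wrist':
        o=load(nm+'7')['pixels'].astype(int); e=np.abs(d['pixels'].astype(int)-o).max(2)>40
        pc=proj(d,[.56,.15,.08])[0].astype(int); box=e[pc[1]-5:pc[1]+40,pc[0]-15:pc[0]+45]; print(nm,'changed px on pan',box.sum(),'of',box.size)
d=load('wrist8'); print('pad px',proj(d,pad),'brass centroid px',end=' ')
hsv=cv2.cvtColor(d['pixels'],cv2.COLOR_BGR2HSV); p=proj(d,pad)[0].astype(int)
roi=hsv[p[1]-25:p[1]+25,p[0]-25:p[0]+25]; m=(roi[...,1]>110)&(roi[...,2]>80); y,x=np.nonzero(m); print(x.mean()+p[0]-25,y.min()+p[1]-25,y.max()+p[1]-25,x.min()+p[0]-25,x.max()+p[0]-25,m.sum())
tip=s['tcp_pos']+R@np.array([0,0,.1003]); print(tip)
gp=cv2.cvtColor(d['pixels'],cv2.COLOR_BGR2GRAY)[p[1]-26:p[1]+16,p[0]-26:p[0]+26]
for r in gp: print(''.join(' .:-=+*#%@'[min(9,v//26)] for v in r))
print('pad at col,row 26,26')
E
```

```text
t 27.35 F.n 0.92 sd 0.1 F [-0.6335  0.1836  0.7392] gap -0.005012579497163931 lat(tool) [ 0.0005 -0.0003 -0.    ] tilt deg 0.08098277569184034
scene changed px on pan 0 of 2700
side changed px on pan 0 of 2700
pad px [[258.1004 191.2857]] brass centroid px 257.3 186 192 251 265 40
[0.5089 0.1612 0.1081]
-----=++++***####%@@@@@@@@@@@@@@@@@@@@@@@@@@@@@@@@@@
----==++++**%%@@@@@@@@@@@@@@@@@@@@@@@@@@@@@@@@@@@@@@
=---=+++++**#%%@@@@@@@@@@@@@@@@@@@@@@@@@@@@@@@@@@@@@
==-==++++******%%%%%@@@@@@@@@@@@@@@@@@@@@@@@@@@@@@@@
==-=+++++**++******#%@@@@@@@@@@@@@@@@@@@@@@@@@@@@@@@
=-==++++*+*********#%%@@@@@@@@@@@@@@@@@@@@@@@@@@@@@@
=-==+++++*+*+*********%%%%%@@@@@@@@@@@@@@@@@@@@@@@@@
-==+++++*+*++**************%@@@@@@@@@@@@@@@@@@@@@@@@
===+++++*+++****+**********%%@@@@@@@@@@@@@@@@@@@@@@@
==+++++++++*+******+**+++++**#%%@@@@@@@@@@@@@@@@@@@@
==+++++++++++*****++++===--===+#%%@@@@@@@@@@@@@@@@@@
=+++++++++++**+*+++========--===+*%@@@@@@@@@@@@@@@@@
++++++++++++**+++==--=========+++=+#%@@@@@@@@@@@@@@@
+++++++++++++*++=-============+**+=+*%@@@@@@@@@@@@@@
+++++++++**+*++================++====+%@@@@@@@@@@@@@

[... 751 characters left out ...]
++=====---==-----------==--=====+****%@@@@%
++++++++++++=====---------------=--=====++****#%%%%#
++++++++++++=====------------------=====++**********
+++++++++++++=====----------------=====+++**********
++++++++++++++=====--------------=====++************
++++++++++++++======-------------=====+*************
+++++++++++++++=====-------------====++*************
++++++++++++*+++====-------------===++**************
+++++++++++*+*+++===-------------===++**************
++++++++++++++*+++=--:------------=+****************
++++++++++*+*++++=-:::::::::::::::-+++*+*+**********
+++++++++++++++=-::.......:::..:.:::-=+++***********
+++++++++++++=-:......:.::::.::::.::::--+++*********
pad at col,row 26,26
```

```bash
python3 -c "
from station import manip
print(manip.sign_off())"
```

```text
the job is handed in; nothing more can be done
None
```

The job is handed in: the pan stands in the double ring (within about 2 mm of centre), and the gripped probe is held square on the pad's middle with its tip pushed in about 5 mm; the fixed cameras showed no movement of the pan when the tip touched, but I never re-checked the loose chocolates beside the holder.

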